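# Shut the wide fixings case

## Robot

A 6-joint arm with a two-finger parallel gripper is mounted at the origin on the work surface. World frame = base frame: x ahead of the robot, y to its left, z up, the work surface at z = 0. Lengths are in m, angles in rad, forces in N, time in s.
With the tool pointing down it reaches from about 0.35 to 0.725 m from the base axis. Payload 6 kg.
Tool frame: the origin (TCP) lies at the very end of the fingers, on their centre line; the grasp point (between the pads) lies 19 mm behind it; z points along the fingers, y is the direction in which the jaws open and shut (so a half turn about z gives the same grasp; the last joint's range is limited). The gripper opens to 85 mm and grips with 20 to 120 N. Pads are 22 mm wide; open, the fingers measure 114 mm over their backs; the gripper's body (76 mm by 85 mm) begins 54 mm behind the grasp point. The pads swing forward as they close: fully open they stand 13 mm farther back than shut.
Start: joints at [1.575, 0.04, 0.085, 0, -1.615, -0.334], TCP at [0.194, 0.568, 0.231] pointing down, gripper open.
Joint ranges: [-2.56, 2.56], [-1.29, 2.01], [-1.08, 1.49], [-3.29, 1.98], [-2.81, -0.18], [-2.99, 2.99]. Speed limits (rad/s): [2.57, 2.57, 3.01, 3.14, 3.14, 3.14].

## Interface

Orientations are given as a unit quaternion [w, x, y, z].
In Python, from workcell import r gives the robot as it stands. Calls block until the motion is done:
- r.movep(position, orientation): joint-space move of the TCP to a pose.
- r.movel(position, rot=None, vel=0.15): straight line of the TCP; rot=None keeps the orientation; vel is the mean speed in m/s.
- r.move_j(angles): joint-space move.
- r.release() and r.close_gripper(grasp_force=None): open the fingers fully, or close them until they stop; grasp_force is the grip in N (None keeps the last).
- r.pause(seconds).
- r.solve_ik(position, orientation): joint angles nearest the present ones, or None.
- r.get_image(name): name is "scene" or "top" or "wrist"; returns a dict with "pixels" (420x560x3 uint8, red, green, blue), "range_z" (420x560 float32, m along the optical axis (not along the pixel's ray), 0 where there is no reading), "camera_matrix" (3x3 intrinsics, pixels), "position" and "rotation" of the camera in the world; the wrist camera has in their place "T_tool_cam" (4x4, takes a point from camera to tool coordinates, whose origin is the TCP and whose axes are the flange's). Camera axes: x right, y up, looking along -z (the intrinsics and any distortion apply to the point x, -y, -z); pixel columns grow to the right and rows downward; lengths in m; the calibration is good to about 2 mm. A picture is of the moment at which its call begins: read the wrist's pose just before it.
A pose or a line that the arm cannot do raises r.MotionError and nothing moves.
- r.hand_in(): hands the job in, once; it reports no verdict.
Readings, each from a call of its own:
- r.get_time_s(): time.
- r.get_q(): joint angles.
- r.get_dq(): joint speeds.
- r.get_tau(): joint torques, N m.
- r.get_ee_pos(): TCP position.
- r.get_orientation(): TCP orientation.
- r.get_wrist_force(): force on the tool from outside, world axes, zero at the start.
- r.get_torque(): the same for the moment, N m.
- r.get_width(): opening from 0.0 (shut) to 1.0 (fully open).
Only numpy, scipy, OpenCV 4.12 (cv2) and the standard library are available. Lean on these libraries where they do the work, as an engineer would, in place of code of your own. Each camera call takes 0.05 s, during which the arm holds its last target.

## Task

Two fixings cases stand on the workbench with their flat sliding lids left part open. Slide the lid of the wider case fully shut by pressing down on it and dragging it along, and leave the lid of the narrower case as it is.

Things in the scene. Friction and masses are not known exactly. Their poses are not given: they have to be found in the camera images.
- wide_case: The wider case: black plastic, fixed, 270 mm long (x), 105 wide, rim 50 mm above the bench. Origin: centre of its underside. x, along the case, points away from the robot, turned at most 23 degrees. The near part is an open mouth 130 mm long, 85 wide, with large bolts in it, behind a 10 mm end wall level with the rim; the far part has a fixed deck 4 mm above the rim.
- wide_lid (a joint): How far the wider case's lid is open, in m: 0 is fully shut, against the end wall nearest the robot; 0.088 is its other stop. It starts between 0.04 and 0.085. The lid slides along the case, is rigid downwards, stays where it is left and takes about 2 N to move, no more when pressed on.
- wide_lid_edge (a point): Middle of the near edge of the wide lid, on its top face, 50 mm above the bench; moves with the lid. The lid is a flat smooth grey plastic plate 83 mm wide, 5 thick, no handle, top level with the rim. x points along the lid from this edge to the deck (opening; shutting is -x), y across, z up. It shows for 130 mm less the joint value, from this edge to the deck; its tail is under the deck.
- narrow_lid_edge (a point): The same point and axes on the lid of the narrower case, a bystander: alike but 62 mm wide, its lid 40 mm wide, small screws inside, also part open. The cases stand side by side, either one on the left. A tape measure, pliers and a screwdriver lie loose on the bench, clear of both.

How it is judged:
At the end, for the whole second after the job is handed in: The lid of the wider case is shut to within 10 mm of its stop, and the lid of the narrower case is within 12 mm of where it was (value of joint wide_lid below 0.01 m and distance of narrow_lid_edge from where it was at the start of the episode below 0.012 m); the robot touches nothing.
It fails at once if the lid of the narrower case is moved more than 12 mm (distance of narrow_lid_edge from where it was at the start of the episode above 0.012 m).
It also fails if it takes over 32 s, if anything falls off the work surface, if the arm or the gripper's body presses on something with over 40 N, if the wrist force passes 120 N, or if a joint passes its speed limit or range.

## Working session

There is one attempt and no reset: what is moved stays moved. The work goes in short steps, each a Python script; the robot and the scene stay as the last script left them, time stands still between calls to the robot, and variables do not carry over. Pictures are saved under pics/ and viewed, and the job is handed in when it is done.

```bash
mkdir -p pics; python3 - <<'E'
from workcell import r
import cv2,numpy as np,pickle
for n in("top","scene"):
    d=r.get_image(n);pickle.dump(d,open(n+'.pkl','wb'));cv2.imwrite(f'pics/{n}0.png',d['pixels'][...,::-1])
    print(n,d['camera_matrix'],d['position'],d['rotation'],[k for k in d])
print(r.get_time_s(),r.get_ee_pos(),r.get_orientation())
E
```

```text
top [[534.80784145   0.         276.76125752]
 [  0.         534.80784145 217.22079714]
 [  0.           0.           1.        ]] [ 0.48530376 -0.00836852  1.10644619] [-0.69808368 -0.01755105  0.03542559  0.71492389] ['pixels', 'range_z', 'camera_matrix', 'position', 'rotation']
scene [[516.70808587   0.         283.60235986]
 [  0.         516.70808587 213.14285837]
 [  0.           0.           1.        ]] [ 0.87007509 -0.32724199  0.83519117] [0.89872301 0.22055965 0.09756672 0.36623916] ['pixels', 'range_z', 'camera_matrix', 'position', 'rotation']
0.1 [0.19414194 0.56740734 0.23037045] [ 8.05136366e-04  9.86437310e-01 -1.64136472e-01 -6.84446986e-05]
```

View pics/top0.png

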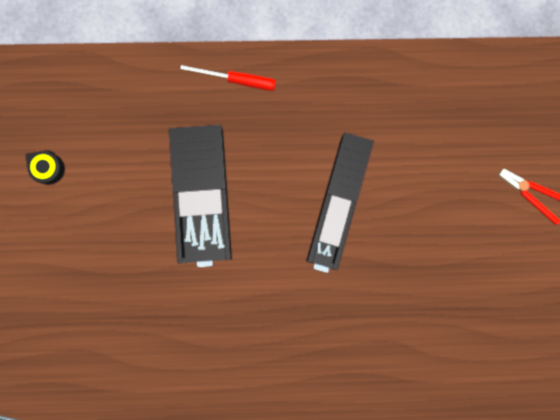

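View pics/scene0.png

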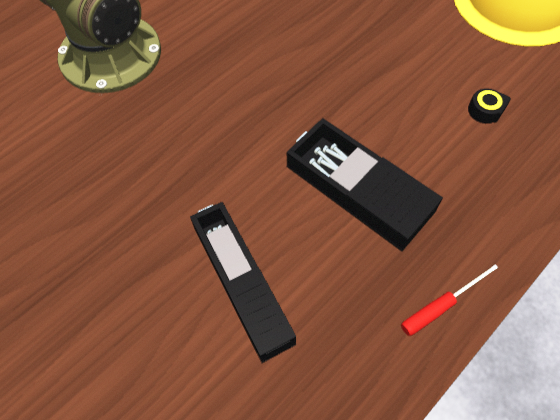

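The top view shows the wide case on the left, with its lid at about cols 179–221, rows 190–215. The narrow case is on the right, with its lid at about (335,222). Next I'll enlarge the view and measure.

```bash
cat > h.py <<'E'
import numpy as np
from scipy.spatial.transform import Rotation as R
def ray_at_z(d,uv,z):
    K=d['camera_matrix'];uv=np.atleast_2d(uv).astype(float)
    q=np.asarray(d['rotation']);M=R.from_quat(np.r_[q[1:],q[0]]).as_matrix() if q.size==4 else q
    v=np.c_[(uv[:,0]-K[0,2])/K[0,0],-(uv[:,1]-K[1,2])/K[1,1],-np.ones(len(uv))]@M.T
    p=np.asarray(d['position']);s=(z-p[2])/v[:,2]
    return p+v*s[:,None]
E
python3 - <<'E'
import pickle,cv2,numpy as np
from h import *
for n,box in(('top',(160,115,240,275)),('scene',(280,110,450,255))):
    d=pickle.load(open(n+'.pkl','rb'));im=d['pixels']
    x0,y0,x1,y1=box
    k=4 if n=='scene' else 3.7
    cv2.imwrite(f'pics/{n}crop.png',cv2.resize(im[y0:y1,x0:x1,::-1],None,fx=k,fy=k,interpolation=cv2.INTER_CUBIC))
    g=((im.min(2)>150)&(np.ptp(im.astype(int),axis=2)<40)).astype(np.uint8)
    g=cv2.morphologyEx(g,cv2.MORPH_OPEN,np.ones((9,9)))
    nn,l,s,c=cv2.connectedComponentsWithStats(g)
    for i in range(1,nn):
        if s[i,4]>5000 : continue
        cs,_=cv2.findContours((l==i).astype(np.uint8),cv2.RETR_EXTERNAL,cv2.CHAIN_APPROX_NONE)
        b=cv2.boxPoints(cv2.minAreaRect(cs[0])) if n=='top' else cv2.approxPolyDP(cs[0],6,True)[:,0]
        print(n,s[i],b.round(1).tolist());print(ray_at_z(d,b,.05).round(4).tolist())
d=pickle.load(open('top.pkl','rb'))
print(ray_at_z(d,[[169,128],[221,125],[231,259],[179,263],[204,264]],.05))
E
```

```text
top [ 179  190   43   26 1034] [[177.60000610351562, 191.6999969482422], [220.0, 188.60000610351562], [221.8000030517578, 213.1999969482422], [179.39999389648438, 216.1999969482422]]
[[0.6195, 0.1589, 0.05], [0.6238, 0.0751, 0.05], [0.5749, 0.0724, 0.05], [0.5708, 0.156, 0.05]]
top [321 197  28  48 945] [[318.5, 240.8000030517578], [331.3999938964844, 194.89999389648438], [351.1000061035156, 200.39999389648438], [338.20001220703125, 246.3000030517578]]
[[0.5157, -0.1175, 0.05], [0.6065, -0.146, 0.05], [0.5946, -0.1851, 0.05], [0.5038, -0.1563, 0.05]]
top [200 231   9   9  81] [[200.0, 231.0], [208.0, 231.0], [208.0, 239.0], [200.0, 239.0]]
[[0.5406, 0.1159, 0.05], [0.5402, 0.1002, 0.05], [0.5244, 0.1004, 0.05], [0.5248, 0.1161, 0.05]]
scene [334 151  39  36 944] [[370, 156], [343, 157], [334, 179], [353, 186], [372, 166]]
[[0.6011, 0.155, 0.05], [0.5672, 0.1193, 0.05], [0.5869, 0.0729, 0.05], [0.6206, 0.0854, 0.05], [0.6176, 0.1409, 0.05]]
scene [ 209  227   39   50 1206] [[213, 228], [209, 240], [227, 275], [247, 271], [229, 228]]
[[0.5047, -0.1423, 0.05], [0.5166, -0.1619, 0.05], [0.5844, -0.1831, 0.05], [0.6026, -0.1557, 0.05], [0.5242, -0.1233, 0.05]]
[[0.74785808 0.17468889 0.05      ]
 [0.75201335 0.07100226 0.05      ]
 [0.48403565 0.05592275 0.05      ]
 [0.47874486 0.15778186 0.05      ]
 [0.47556864 0.10896839 0.05      ]]
```

View pics/topcrop.png

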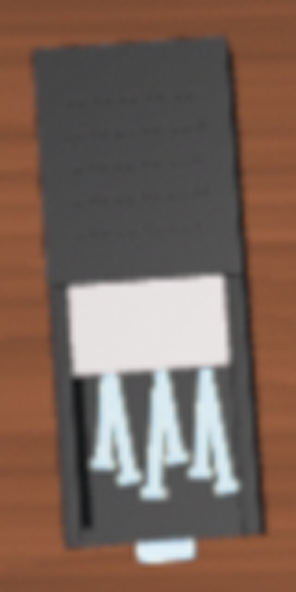

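View pics/scenecrop.png

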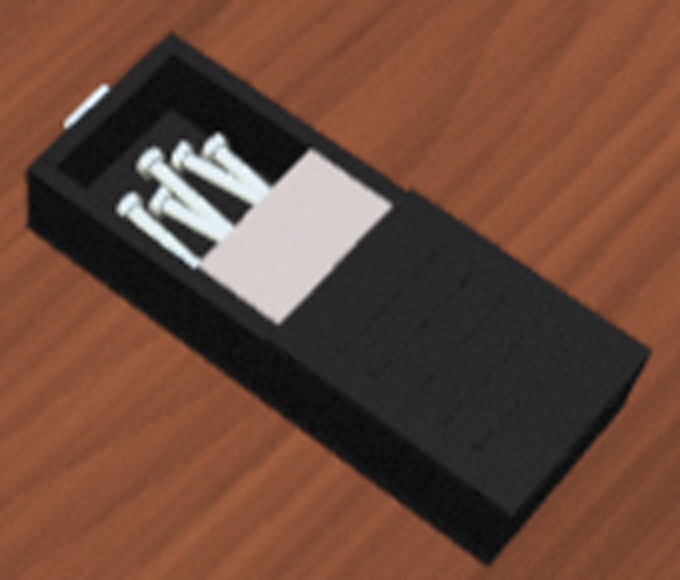

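The lid's near edge is at about (0.573, 0.114), it is about 80 mm open, and the case yaw is about 0.059 rad. I'll close the gripper, hover over the visible lid and press down in small steps.

```bash
python3 - <<'E'
from workcell import r
from h import *
q=(R.from_euler('z',.059)*R.from_euler('x',np.pi)).as_quat();q=[q[3],*q[:3]]
r.close_gripper(30)
p=np.array([.597,.1155,.12])
print(r.solve_ik(p,q))
r.movep(p,q)
r.movel([p[0],p[1],.056],vel=.1)
r.pause(.2);f0=np.array(r.get_wrist_force());print('free',f0,r.get_ee_pos(),r.get_time_s())
z=.056
while z>.040:
    z-=.001;r.movel([p[0],p[1],z],vel=.02);r.pause(.05)
    f=np.array(r.get_wrist_force())-f0;print(round(z,4),r.get_ee_pos().round(4) ,f.round(2))
    if f[2]>12:break
print(r.get_time_s(),r.get_width())
E
```

```text
[ 5.20166254e-01  7.70045892e-02 -7.92616292e-02  4.44089210e-16
 -1.41453011e+00  1.10963007e+00]
free [-0.41003846  0.72690708  0.24727022] [0.59742231 0.11567903 0.05686096] 4.0583
0.055 [0.597  0.1155 0.055 ] [-0.28 -0.59  0.24]
0.054 [0.597  0.1155 0.0539] [ 0.46 -1.17  0.08]
0.053 [0.597  0.1155 0.053 ] [ 0.37 -1.05 -0.86]
0.052 [0.597  0.1155 0.052 ] [ 0.15 -1.41 -1.09]
0.051 [0.597  0.1155 0.0509] [ 0.87 -0.58  0.49]
0.05 [0.5972 0.1155 0.0502] [ 0.86 -0.74  0.74]
0.049 [0.5976 0.1156 0.0501] [-0.69 -1.33  5.36]
0.048 [0.5982 0.1156 0.0501] [-0.53 -1.9   7.91]
0.047 [0.5988 0.1156 0.05  ] [ 0.04 -1.39  9.87]
0.046 [0.5994 0.1157 0.05  ] [-0.5  -0.98 13.37]
7.0583 -0.0009947955113722335
```

```bash
python3 - <<'E'
from workcell import r
from h import *
import cv2
u=np.array([-np.cos(.059),-np.sin(.059)])
p=np.array([.597,.1155])
for s in(.01,.02,.03,.04):
    r.movel([*(p+u*s),.0455],vel=.06)
    print(s,r.get_ee_pos().round(4),r.get_wrist_force().round(2))
print(r.get_time_s())
for n in("top","scene"):
    d=r.get_image(n);im=d['pixels'][...,::-1]
    c=im[115:275,140:300] if n=='top' else im[100:260,270:450]
    cv2.imwrite(f'pics/{n}1.png',cv2.resize(c,None,fx=3.5,fy=3.5,interpolation=cv2.INTER_CUBIC))
E
```

```text
0.01 [0.5894 0.1152 0.05  ] [-2.19 -0.11 15.04]
0.02 [0.5794 0.1146 0.05  ] [-2.03 -0.15 14.38]
0.03 [0.5695 0.1141 0.05  ] [-1.35 -0.18 15.07]
0.04 [0.5595 0.1136 0.05  ] [-1.87 -0.48 15.82]
8.325
```

View pics/scene1.png

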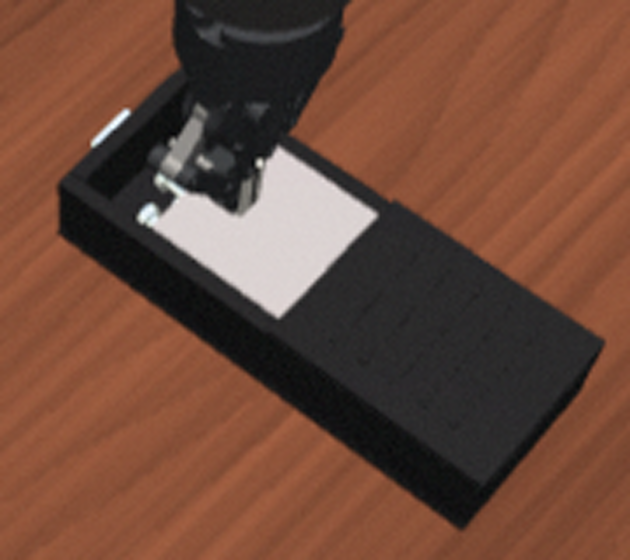

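View pics/top1.png

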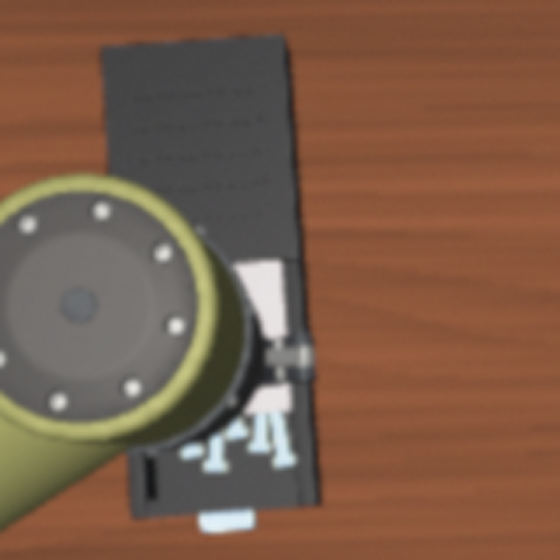

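The scene crop shows the lid moving with the finger: its visible part has grown to the near-left corner at about (150,225), with the bolts now mostly covered. The top crop puts the lid edge at row ~413, about 36 mm of travel. I'll keep dragging until the stop shows up in the drag force.

```bash
python3 - <<'E'
from workcell import r
from h import *
import cv2,pickle
u=np.array([-np.cos(.059),-np.sin(.059)])
p=np.array([.597,.1155])
for s in(.05,.06,.07,.075,.08,.083,.086,.089,.092):
    r.movel([*(p+u*s),.0455],vel=.06)
    f=r.get_wrist_force();print(s,r.get_ee_pos().round(4),f.round(2))
    if f[0]>4 or (s>.07 and abs(f[0])>6):break
e=r.get_ee_pos()
r.movel([e[0],e[1],.12],vel=.1)
r.movep([.5,.35,.25],r.get_orientation())
print(r.get_time_s())
for n in("top","scene"):
    d=r.get_image(n);pickle.dump(d,open(n+'2.pkl','wb'));im=d['pixels'][...,::-1]
    c=im[115:275,140:300] if n=='top' else im[100:260,270:450]
    cv2.imwrite(f'pics/{n}2.png',cv2.resize(c,None,fx=3.5,fy=3.5,interpolation=cv2.INTER_CUBIC))
E
```

```text
0.05 [0.5496 0.1131 0.05  ] [-0.97  0.34 15.7 ]
0.06 [0.5396 0.1126 0.05  ] [-1.4   0.36 14.75]
0.07 [0.5297 0.1121 0.05  ] [-1.01  0.44 15.11]
0.075 [0.5248 0.1119 0.05  ] [-1.65  0.54 15.91]
0.08 [0.5199 0.1116 0.05  ] [-1.21  0.68 15.6 ]
0.083 [0.5171 0.1115 0.05  ] [-0.36  1.36 15.3 ]
0.086 [0.5145 0.1113 0.05  ] [ 1.98  0.39 13.46]
0.089 [0.5121 0.1113 0.05  ] [ 4.74  0.33 11.8 ]
12.5833
```

View pics/scene2.png

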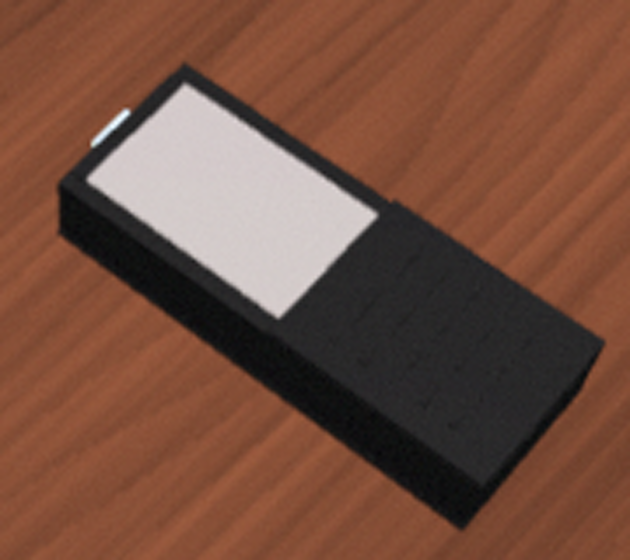

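View pics/top2.png

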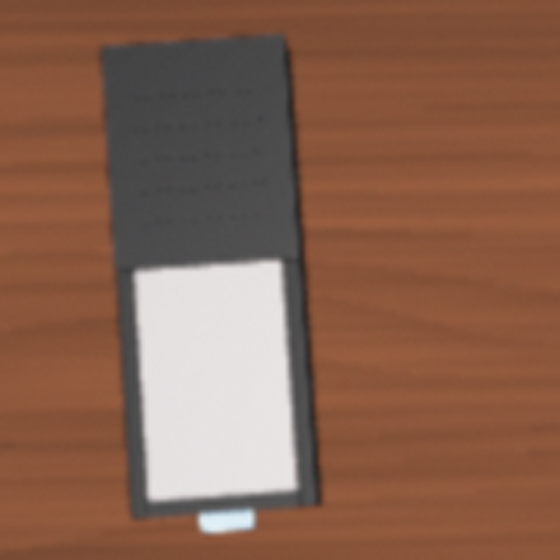

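Both views show the lid shut against the end wall. In the scene crop its near edge runs from (88,180) to (183,85), and in the top crop it is at row ~495, with only the rim-wide end wall beyond it. No mouth shows, and the arm is clear.

```bash
python3 - <<'E'
from workcell import r
from h import *
import pickle,cv2
a=pickle.load(open('top.pkl','rb'))['pixels'];b=pickle.load(open('top2.pkl','rb'))['pixels']
print('narrow diff',cv2.absdiff(a,b)[120:285,300:385].mean())
d=pickle.load(open('top2.pkl','rb'));im=d['pixels']
g=((im.min(2)>150)&(np.ptp(im.astype(int),axis=2)<40)).astype(np.uint8)[120:262,165:235]
g=cv2.morphologyEx(g,cv2.MORPH_OPEN,np.ones((9,9)))
print(ray_at_z(d,cv2.boxPoints(cv2.minAreaRect(cv2.findNonZero(g)))+[165,120],.05).round(4))
print(r.get_ee_pos(),r.get_time_s())
r.hand_in()
E
```

```text
narrow diff 1.293166963755199
[[0.6197 0.159  0.05  ]
 [0.6236 0.0748 0.05  ]
 [0.4924 0.0683 0.05  ]
 [0.4889 0.1518 0.05  ]]
[0.50024199 0.34867481 0.24927032] 12.6833
the job is handed in; nothing more can be done
```

The wider case's lid is fully shut and the narrower case's lid was left alone. I handed the job in at about 12.7 s of the 32 s allowed.

I closed the gripper, pressed its tip on the wide lid with about 15 N and dragged it about 85 mm towards the robot. At the end wall the drag force changed sign, from about −1.5 N to +4.7 N. I then lifted off and moved clear.

- **Wide lid:** the last top image shows 131 mm of it, against 130 mm expected when shut. Its near edge is at x ≈ 0.491, right at the end wall, and no mouth shows in either view.
- **Narrow lid:** the image area around it is unchanged apart from noise (mean difference 1.3 grey levels).
- **Robot:** the arm stood about 0.2 m clear of the case, touching nothing.

None of the checks failed or disagreed.

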